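# Put the fruit cutters away in their tin

### The job

Put the three round fruit cutters away on the shallow tin base, nested one inside the other: stand the smallest in the middle of the base first, then the medium one over it, then the largest over both, all standing flat with their handles up. Then put the tin's deep cover over the nest so that it sits down flat inside the rim of the base. Set each piece down rather than dropping it, and leave the bottle, the stack of cups and the drink alone.

Things in the scene. Friction and masses are not known exactly. Their poses are not given: they have to be found in the camera images.
- cutter_small: Smallest of three steel fruit cutters (45 g): open ring, 44 mm outside diameter, 28 mm high, wall 2 mm, standing on its edge; a half-round strap handle, 18 mm wide (y), 3 mm thick, arches over it along x, its top 50 mm above the underside. Origin: centre of underside, z up. Grip the strap's top from above, closing along y, with the fingertips 7 to 9 mm below the strap's top (clear of what is beneath).
- cutter_medium: Medium cutter of the same make (70 g): ring 64 mm outside diameter, 28 mm high, wall 2 mm; the strap's top is 60 mm above the underside. Origin, axes, strap width and thickness as on the small one. Over the small one it has about 8 mm of room all round and 7 mm between the handles; handles laid in one direction leave most room for the fingers.
- cutter_large: Largest cutter of the same make (100 g): ring 84 mm outside diameter, 28 mm high, wall 2 mm; the strap's top is 70 mm above the underside. Origin, axes, strap width and thickness as on the small one. Over the medium one it has about 8 mm of room all round and 7 mm between the handles.
- tin_base: Shallow round aluminium base of the cutter tin, a dish on the table, where the nest goes; it does not shift. 130 mm outside diameter, rim 10 mm high and 3 mm thick, 124 mm inside, inner floor 4 mm above the underside. Origin: centre of the underside, z up; round, so yaw does not matter.
- tin_cover: Deep round aluminium cover of the tin (220 g), mouth down on the table: 108 mm outside diameter, 79 mm high to its flat top, inside 103 mm wide and 76 mm deep. On top a black knob, 24 mm diameter, from 87 to 103 mm above the underside, on a 16 mm neck. Origin: centre of the underside (mouth), z up; round. It stands on the base's inner floor within the rim, 8 mm of room all round.
- water_bottle: Bystander: clear water bottle with a blue cap, 62 mm diameter, 190 mm high, upright. Origin: centre of the underside.
- cup_stack: Bystander: a stack of white paper cups with pink dots, 72 mm diameter, about 123 mm high, upright. Origin: centre of the underside.
- tea_cup: Bystander: iced-tea cup with a purple sleeve and a white domed lid, 85 mm diameter, 134 mm high, upright. Origin: centre of the underside.
Things that resemble listed ones, but are neither listed nor needed, are in the scene too. Leave any orange look-alike of the cutter_small alone.

How it is judged:
By the outcome, as a careful person would: the job done as asked, in the order asked, and still so for the second after the job is handed in, with the robot touching nothing.
It also fails if it takes over 131 s, if anything falls off the work surface, if the arm or the gripper's body presses on something with over 40 N, if the wrist force passes 120 N, or if a joint passes its speed limit or range.

### The arm

A 6-joint arm with a two-finger parallel gripper is mounted at the origin on the work surface. World frame = base frame: x ahead of the robot, y to its left, z up, the work surface at z = 0. Lengths are in m, angles in rad, forces in N, time in s.
With the tool pointing down it reaches from about 0.375 to 0.975 m from the base axis. Payload 3.8 kg.
Tool frame: the origin (TCP) lies at the very end of the fingers, on their centre line; the grasp point (between the pads) lies 19 mm behind it; z points along the fingers, y is the direction in which the jaws open and shut (so a half turn about z gives the same grasp; the last joint's range is limited). The gripper opens to 88 mm and grips with 3 to 60 N. Pads are 18 mm wide; open, the fingers measure 123 mm over their backs; the gripper's body (75 mm by 187 mm) begins 45 mm behind the grasp point.
Start: joints at [1.302, 0.264, 1.604, -0, 1.274, -0.037], TCP at [0.155, 0.657, 0.239] pointing down, gripper open.
Joint ranges: [-2.63, 2.63], [-0.94, 2.18], [0.31, 2.57], [-1.31, 4.45], [0, 2.66], [-2.55, 2.55]. Speed limits (rad/s): [2.57, 2.57, 3.14, 3.14, 3.14, 3.14].

### API

Orientations are given as a unit quaternion [w, x, y, z].
In Python, from plant import sensors, optics, sign_off, finder gives the robot as it stands. The module is installed in compiled form; this text tells all that it offers.
- The arm moves only by the tool step_arm, never from a script. Its argument "motion" is a list of rows, each an object with "delta_pos": the shift along the world's x, y, z in cm, a list of three; "turn": the turn, a rotation vector about the world's x, y, z in rad, a list of three; "hand": the opening, from 0 (shut) to 1 (fully open). In form: [{"delta_pos": [dx, dy, dz], "turn": [ax, ay, az], "hand": hand}, ...]. A call has 1 to 10 rows; each row shifts and turns the commanded pose from where the row before left it; what a row does not reach is not made up. A row lasts 1/8 s, in which the tool goes at most 62.5 mm and 10.7 degrees, less where a joint would pass 70% of its speed; a pose out of reach is approached as far as the arm can. A call is refused whole if a number of a shift passes 6.25 or a number of a turn 0.188, either way. A call with a gripper value outside its range is refused whole. The fingers move at their own pace and stop on an object; "force" is the grip in N (left out, the last holds). Time passes only in rows, so rows that do not move let the fingers close. It gives the time, the measured TCP pose, the force and the opening at its end, in the units of the state.
- sensors.state(): the state, without advancing time (a new reading comes with each control period).
- optics.grab_frame(name): name is "side" or "top" or "wrist"; returns a dict with "frame" (480x640x3 uint8, red, green, blue), "camera_matrix" (3x3 intrinsics, pixels), "k1" (the pictures are not rectified: a ray, as slopes to the right and down, at radius r is drawn at 1 + k1 r^2 times it, then the intrinsics apply), "R" (3x3) and "t" (3): a world point X has camera coordinates R X + t. Camera axes: x right, y down, z forward; pixel columns grow to the right and rows downward; lengths in m; the calibration is good to about 2 mm. A picture is of the moment at which its call begins. There is no depth.
- sign_off(): hands the job in, once; it reports no verdict.
Trained networks look in the newest picture that a camera, given by its name, has taken for a name from the list of things; names that differ only in an ending like _2 or _b are one class to them, and where a whole thing is asked for, a point or a joint stands for the part that bears it (a point fixed in the world has none). Each returns a list of dicts, best first, with "p" (0 to 1); they miss things now and then, are a little off and sometimes report something else, mostly with a low value. They report only what shows in the picture. A call takes as long as a camera call. They do not tell look-alikes from the thing itself.
- finder.spot_in(camera, label): "xy" ([column, row] as shares, 0 to 1, of the picture: columns of its width, rows of its height, amid what is visible of it).
- finder.tip_of(camera, label): "xy" ([column, row] as shares, 0 to 1, of the picture: columns of its width, rows of its height: a listed point, or the origin of a listed thing).
The state is a dict: "time_s": time; "qpos": joint angles; "qvel": joint speeds; "tau": joint torques, N m; "tool_pos": TCP position; "ee_rot": TCP orientation; "contact_force": force on the tool from outside, world axes, zero at the start; "torque": the same for the moment, N m; "width": finger opening in m.
Only numpy, scipy, OpenCV 4.12 (cv2) and the standard library are available. Lean on these libraries where they do the work, as an engineer would, in place of code of your own. Each camera call takes 0.05 s, during which the arm holds its last target. There are 200 camera calls.

## Working session

There is one attempt and no reset: what is moved stays moved. The work goes in short steps, Python scripts to look and compute and a tool call to move; the robot and the scene stay as the last step left them, time stands still between calls to the robot, and variables do not carry over. Pictures are saved under pics/ and viewed, about 12 in all and at most 16, crops included, and the job is handed in when it is done.

Besides the shell and the picture viewer there is one more tool, called as name(argument=value, ...) on one line, values as JSON. step_arm: Moves the arm, as the interface text tells. Its arguments: {"type":"object","properties":{"motion":{"type":"array","items":{"type":"object","properties":{"delta_pos":{"type":"array","items":{"type":"number"}},"turn":{"type":"array","items":{"type":"number"}},"hand":{"type":"number"}}}},"force":{"type":"number"}},"required":["motion"]}

```bash
mkdir -p pics; cat > h.py <<'E'
import numpy as np, cv2
from plant import sensors, optics, sign_off, finder
def grab(n,save=None):
    f=optics.grab_frame(n)
    if save: cv2.imwrite('pics/'+save,f['frame'][:,:,::-1])
    return f
def proj(f,X):
    c=np.asarray(f['R'])@np.asarray(X,float)+np.asarray(f['t']); s=c[:2]/c[2]
    s=s*(1+f['k1']*(s@s)); K=np.asarray(f['camera_matrix'])
    return (K@np.r_[s,1])[:2]
def ray(f,px):
    K=np.asarray(f['camera_matrix']); d=(np.linalg.inv(K)@np.r_[px,1])[:2]; s=d.copy()
    for _ in range(30): s=d/(1+f['k1']*(s@s))
    R=np.asarray(f['R']); return -R.T@np.asarray(f['t']), R.T@np.r_[s,1]
def atz(f,px,z):
    o,d=ray(f,px); return o+d*(z-o[2])/d[2]
E
cat > a.py <<'E'
from h import *
np.set_printoptions(precision=4,suppress=True)
for c in ['top','side','wrist']:
    f=grab(c,c+'0.png'); print(c,'cam at',-np.asarray(f['R']).T@f['t'])
    if c=='wrist': continue
    for n in ['cutter_small','cutter_medium','cutter_large','tin_base','tin_cover','water_bottle','cup_stack','tea_cup']:
        for r in finder.tip_of(c,n)[:3]:
            px=np.array(r['xy'])*[640,480]; print(n,round(r['p'],2),px.round(),atz(f,px,0)[:2])
print(sensors.state())
E
python3 a.py
```

```text
top cam at [0.3614 0.0034 1.4767]
cutter_small 0.57 [224. 330.] [0.3859 0.244 ]
cutter_small 0.52 [189. 325.] [0.394  0.3342]
cutter_medium 0.69 [258. 246.] [0.6052 0.167 ]
cutter_large 0.73 [405. 240.] [ 0.6304 -0.2153]
tin_base 0.62 [417. 331.] [ 0.3956 -0.2486]
tin_cover 0.6 [323. 302.] [ 0.4636 -0.0077]
water_bottle 0.56 [493. 244.] [ 0.6271 -0.448 ]
cup_stack 0.63 [148. 236.] [0.6243 0.4568]
tea_cup 0.64 [323. 183.] [0.7796 0.0024]
side cam at [0.0837 1.1012 0.7834]
cutter_small 0.67 [353. 341.] [0.389  0.3297]
cutter_small 0.45 [300. 277.] [0.6018 0.1656]
cutter_medium 0.59 [300. 278.] [0.5992 0.1706]
cutter_large 0.74 [349. 207.] [ 0.6261 -0.2301]
tin_base 0.75 [422. 220.] [ 0.3927 -0.2409]
tin_cover 0.68 [372. 254.] [ 0.4672 -0.0049]
water_bottle 0.8 [369. 180.] [ 0.6382 -0.4383]
cup_stack 0.77 [233. 348.] [0.6194 0.4521]
cup_stack 0.61 [371. 184.] [ 0.6204 -0.4162]
tea_cup 0.97 [269. 233.] [0.7856 0.0049]
tea_cup 0.53 [366. 316.] [0.3911 0.2408]
tea_cup 0.26 [300. 278.] [0.5991 0.1687]
wrist cam at [0.0767 0.6756 0.3834]
{'time_s': 0.95, 'qpos': array([ 1.3021,  0.2638,  1.604 , -0.    ,  1.2737, -0.0369]), 'qvel': array([ 0.0008, -0.0012, -0.0002, -0.0009, -0.0012,  0.0016]), 'tau': array([  0.001 , -50.2053, -35.7273,   0.073 ,   0.0182,  -0.    ]), 'tool_pos': array([0.1551, 0.6569, 0.2387]), 'ee_rot': array([0.    , 0.1156, 0.9933, 0.    ]), 'contact_force': array([-0.2706,  0.5886, -0.7123]), 'torque': array([-0.0453, -0.0768,  0.0346]), 'width': 0.08823175008685052}
```

View pics/top0.png

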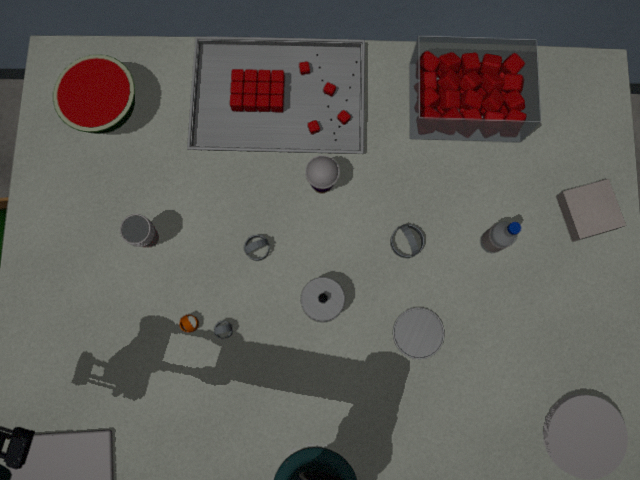

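View pics/side0.png

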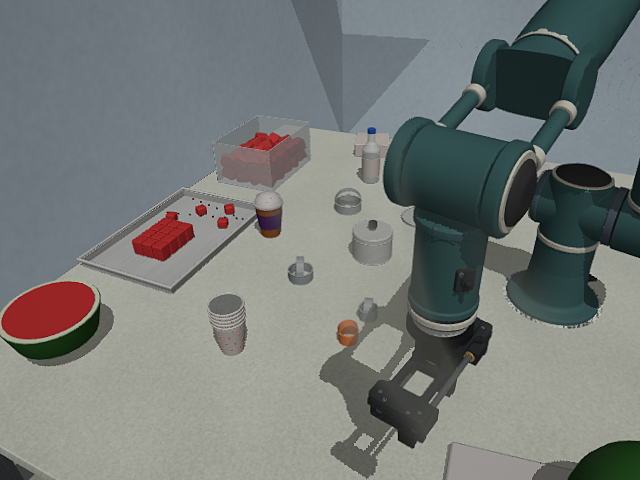

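The steel small cutter is at top pixel (224,330), and the orange decoy at (189,323) is about 9 cm away. The base is at (418,332), the cover at (323,299), the medium cutter at (258,247) and the large one at (407,240). I'll zoom in on the handles.

```bash
python3 - <<'E'
import cv2,numpy as np
t=cv2.imread('pics/top0.png'); 
m=[cv2.resize(t[y-25:y+25,x-25:x+25],(266,266),interpolation=cv2.INTER_CUBIC) for x,y in [(224,330),(258,247),(407,240)]]
cv2.imwrite('pics/m1.png',np.hstack(m))
E
```

```text
(no output)
```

View pics/m1.png

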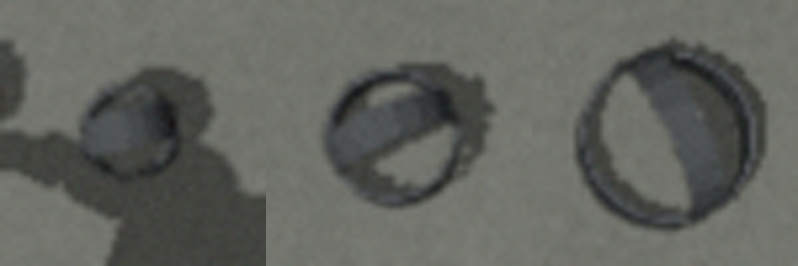

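step_arm(motion=[{"delta_pos":[2.3,-4.1,-0.4],"turn":[0,0,-0.106],"hand":0.6},{"delta_pos":[2.3,-4.1,-0.4],"turn":[0,0,-0.106],"hand":0.6},{"delta_pos":[2.3,-4.1,-0.4],"turn":[0,0,-0.106],"hand":0.6},{"delta_pos":[2.3,-4.1,-0.4],"turn":[0,0,-0.106],"hand":0.6},{"delta_pos":[2.3,-4.1,-0.4],"turn":[0,0,-0.106],"hand":0.6},{"delta_pos":[2.3,-4.1,-0.4],"turn":[0,0,-0.106],"hand":0.6},{"delta_pos":[2.3,-4.1,-0.4],"turn":[0,0,-0.106],"hand":0.6},{"delta_pos":[2.3,-4.1,-0.4],"turn":[0,0,-0.106],"hand":0.6},{"delta_pos":[2.3,-4.1,-0.4],"turn":[0,0,-0.106],"hand":0.6},{"delta_pos":[2.4,-4.4,-0.4],"turn":[0,0,-0.106],"hand":0.6}], force=15)

```text
time_s: 2.2
tool_pos: [0.3868, 0.2428, 0.199]
ee_rot: [0.0, 0.603, 0.798, 0.001]
contact_force: [-0.0, 0.6, 0.1]
width: 0.053
```

```bash
cat > w.py <<'E'
from h import *
import sys
np.set_printoptions(precision=4,suppress=True)
n,name,z=sys.argv[1],sys.argv[2],0
f=grab('wrist',name)
s=sensors.state(); print(s['tool_pos'],s['ee_rot'],s['width'],s['contact_force'])
for fn in (finder.tip_of,finder.spot_in):
  for r in fn('wrist',n)[:3]:
    px=np.array(r['xy'])*[640,480]; print(fn.__name__,round(r['p'],2),px.round(),atz(f,px,0)[:2])
E
python3 w.py cutter_small w1.png
```

```text
[0.3886 0.2381 0.1983] [ 0.002   0.6053  0.796  -0.001 ] 0.052969374929260536 [ 1.9789 -2.3481  0.517 ]
call 0.73 [319. 202.] [0.386  0.2452]
call 0.57 [361. 112.] [0.3988 0.3286]
call 0.89 [366. 115.] [0.4035 0.3276]
call 0.7 [321. 214.] [0.3912 0.2345]
```

View pics/w1.png

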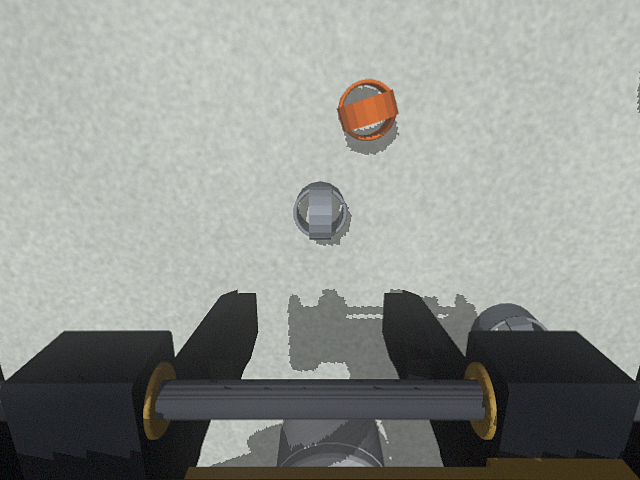

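The wrist view shows the steel small cutter at about (320,212), with its strap along the tool's x so the jaws already line up. The decoy is at (367,110). I'll fit the model edges for accuracy.

```bash
cat > fit.py <<'E'
from h import *
import sys
from scipy.optimize import minimize
np.set_printoptions(precision=4,suppress=True)
D={'cutter_small':(.022,.05),'cutter_medium':(.032,.06),'cutter_large':(.042,.07)}
def model(R):
    a=np.linspace(0,2*np.pi,90); P=[]
    for z in (0,.028): P.append(np.c_[R*np.cos(a),R*np.sin(a),0*a+z])
    b=np.linspace(0,np.pi,50)
    for y in (-.009,.009):
        for _ in (0,1): P.append(np.c_[R*np.cos(b),0*b+y,.028+R*np.sin(b)])
    return np.vstack(P)
def place(M,x,y,th,z0=0):
    c,s=np.cos(th),np.sin(th); return np.c_[x+c*M[:,0]-s*M[:,1],y+s*M[:,0]+c*M[:,1],z0+M[:,2]]
def fit(f,n,x,y,th,z0=0):
    M=model(D[n][0]); e=cv2.Canny(cv2.GaussianBlur(cv2.cvtColor(f['frame'],cv2.COLOR_RGB2GRAY),(3,3),0),40,100)
    dt=np.minimum(cv2.distanceTransform(255-e,cv2.DIST_L2,5),8)
    def cost(p):
        px=np.array([proj(f,X) for X in place(M,*p,z0)])
        return cv2.remap(dt,px[:,:1].astype(np.float32),px[:,1:].astype(np.float32),cv2.INTER_LINEAR,borderValue=8).mean()
    best=None
    for dx in (-.006,0,.006):
        for dy in (-.006,0,.006):
            p0=np.array([x+dx,y+dy,th])
            r=minimize(cost,p0,method='Nelder-Mead',options=dict(initial_simplex=p0+np.vstack([np.zeros(3),np.diag([.004,.004,.12])]),maxiter=70))
            if best is None or r.fun<best.fun: best=r
    return best
if __name__=='__main__':
    n,name=sys.argv[1:3]; x,y,d=map(float,sys.argv[3:6]); z0=float(sys.argv[6]) if len(sys.argv)>6 else 0
    f=grab('wrist'); s=sensors.state(); r=fit(f,n,x,y,np.radians(d),z0)
    q=s['ee_rot']; jaw=np.degrees(np.arctan2(1-2*(q[1]**2+q[3]**2),2*(q[1]*q[2]-q[0]*q[3])))
    print('fit',r.x[:2],np.degrees(r.x[2]),'cost',r.fun); print('tool',s['tool_pos'],'jaw',jaw,'d_cm',(r.x[:2]-s['tool_pos'][:2])*100,'turn_deg',(np.degrees(r.x[2])+90-jaw+90)%180-90)
    im=f['frame'][:,:,::-1].copy()
    for X in place(model(D[n][0]),*r.x,z0):
        u=proj(f,X); cv2.circle(im,(int(u[0]),int(u[1])),0,(0,0,255),-1)
    cv2.imwrite('pics/'+name,im)
E
python3 fit.py cutter_small f1.png .386 .243 106
```

```text
fit [0.3878 0.242 ] 105.83052752859493 cost 0.6973024010658264
tool [0.3863 0.2435 0.1989] jaw 15.879828019039724 d_cm [ 0.1479 -0.1551] turn_deg -0.04930049044480711
```

View pics/f1.png

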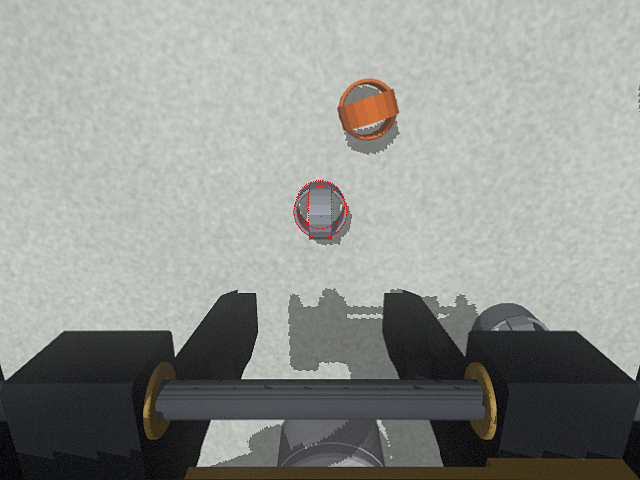

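step_arm(motion=[{"delta_pos":[0.15,-0.15,-3],"turn":[0,0,0],"hand":0.6},{"delta_pos":[0,0,-4],"turn":[0,0,0],"hand":0.6},{"delta_pos":[0,0,-4],"turn":[0,0,0],"hand":0.6},{"delta_pos":[0,0,-3],"turn":[0,0,0],"hand":0.6},{"delta_pos":[0,0,-1.7],"turn":[0,0,0],"hand":0.6},{"delta_pos":[0,0,0],"turn":[0,0,0],"hand":0.6},{"delta_pos":[0,0,0],"turn":[0,0,0],"hand":0},{"delta_pos":[0,0,0],"turn":[0,0,0],"hand":0},{"delta_pos":[0,0,0],"turn":[0,0,0],"hand":0},{"delta_pos":[0,0,0],"turn":[0,0,0],"hand":0}], force=15)

```text
time_s: 3.65
tool_pos: [0.3879, 0.2426, 0.0422]
ee_rot: [0.0, 0.602, 0.799, 0.0]
contact_force: [-0.8, -0.8, 2.6]
width: 0.0174
```

step_arm(motion=[{"delta_pos":[0,0,3],"turn":[0,0,0],"hand":0},{"delta_pos":[0.5,-1,6],"turn":[0,0,0],"hand":0},{"delta_pos":[1,-3,6],"turn":[0,0,-0.08],"hand":0},{"delta_pos":[1.5,-4.5,0.8],"turn":[0,0,-0.09],"hand":0},{"delta_pos":[1,-5,0],"turn":[0,0,-0.09],"hand":0},{"delta_pos":[0,-5,0],"turn":[0,0,-0.09],"hand":0},{"delta_pos":[0,-5,0],"turn":[0,0,-0.09],"hand":0},{"delta_pos":[0,-5,0],"turn":[0,0,-0.09],"hand":0},{"delta_pos":[0,-5,0],"turn":[0,0,-0.09],"hand":0},{"delta_pos":[-0.5,-5,0],"turn":[0,0,-0.09],"hand":0}])

```text
time_s: 4.9
tool_pos: [0.4215, -0.142, 0.1952]
ee_rot: [0.0, 0.843, 0.538, 0.0]
contact_force: [0.9, -1.0, -0.7]
width: 0.0174
```

step_arm(motion=[{"delta_pos":[-1.5,-4,0],"turn":[0,0,-0.09],"hand":0},{"delta_pos":[-1.3,-3,0],"turn":[0,0,0],"hand":0},{"delta_pos":[0,-3,0],"turn":[0,0,0],"hand":0},{"delta_pos":[0,0,0],"turn":[0,0,0],"hand":0},{"delta_pos":[0,0,0],"turn":[0,0,0],"hand":0}])

```text
time_s: 5.52
tool_pos: [0.3935, -0.2396, 0.1948]
ee_rot: [-0.0, 0.866, 0.501, 0.0]
contact_force: [0.4, -0.9, 0.0]
width: 0.0174
```

```bash
python3 w.py tin_base w2.png
```

```text
[ 0.3936 -0.2393  0.1948] [-0.0004  0.8653  0.5013  0.    ] 0.017637420307719285 [-0.6288 -0.312   0.4295]
call 0.79 [325. 216.] [ 0.3929 -0.2497]
call 0.86 [327. 206.] [ 0.3989 -0.2426]
```

View pics/w2.png

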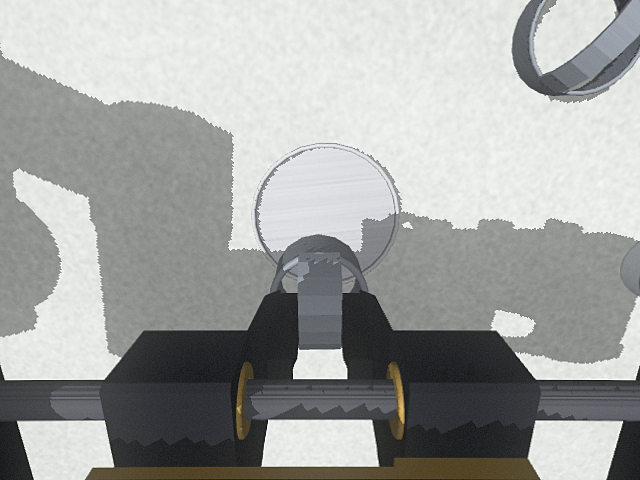

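```bash
cat > base.py <<'E'
from h import *
import sys
from scipy.optimize import least_squares
L,R_,T=map(float,sys.argv[1:4])
f=grab('wrist'); a=np.linspace(0,2*np.pi,180)
C=np.vstack([np.c_[.065*np.cos(a),.065*np.sin(a),0*a+z] for z in (0,.01)])
def res(p):
    u=np.array([proj(f,X+[p[0],p[1],0]) for X in C]); return [u[:,0].min()-L,u[:,0].max()-R_,u[:,1].min()-T]
r=least_squares(res,[.394,-.245],diff_step=1e-3); s=sensors.state()
print(r.x,r.fun,(r.x-s['tool_pos'][:2])*100)
E
python3 base.py 252 402 142
```

```text
[ 0.39464032 -0.25084558] [ 0.59917894 -0.59844658 -0.06737534] [ 0.07578515 -1.15596383]
```

step_arm(motion=[{"delta_pos":[0.1,-1.15,-3],"turn":[0,0,0],"hand":0},{"delta_pos":[0,0,-4],"turn":[0,0,0],"hand":0},{"delta_pos":[0,0,-4],"turn":[0,0,0],"hand":0},{"delta_pos":[0,0,-2],"turn":[0,0,0],"hand":0},{"delta_pos":[0,0,-1],"turn":[0,0,0],"hand":0},{"delta_pos":[0,0,-0.6],"turn":[0,0,0],"hand":0},{"delta_pos":[0,0,-0.2],"turn":[0,0,0],"hand":0},{"delta_pos":[0,0,0],"turn":[0,0,0],"hand":0}])

```text
time_s: 6.72
tool_pos: [0.3953, -0.2521, 0.0477]
ee_rot: [0.001, 0.865, 0.501, 0.0]
contact_force: [-0.0, -0.1, -0.6]
width: 0.0174
```

step_arm(motion=[{"delta_pos":[0,0.05,-0.1],"turn":[0,0,0],"hand":0},{"delta_pos":[0,0.05,-0.05],"turn":[0,0,0],"hand":0},{"delta_pos":[0,0,0],"turn":[0,0,0],"hand":0}])

```text
time_s: 7.1
tool_pos: [0.3952, -0.2511, 0.0462]
ee_rot: [0.001, 0.865, 0.501, 0.0]
contact_force: [0.2, -1.4, 4.2]
width: 0.0176
```

step_arm(motion=[{"delta_pos":[0,0,0],"turn":[0,0,0],"hand":0.4},{"delta_pos":[0,0,0],"turn":[0,0,0],"hand":0.4},{"delta_pos":[0,0,0],"turn":[0,0,0],"hand":0.4},{"delta_pos":[0,0,2],"turn":[0,0,0],"hand":0.4},{"delta_pos":[0,0,4],"turn":[0,0,0],"hand":0.4},{"delta_pos":[0,0,5],"turn":[0,0,0],"hand":0.6},{"delta_pos":[0,0,5],"turn":[0,0,0],"hand":0.6},{"delta_pos":[0,0,0],"turn":[0,0,0],"hand":0.6}])

```text
time_s: 8.1
tool_pos: [0.3976, -0.2526, 0.2105]
ee_rot: [0.004, 0.865, 0.501, 0.002]
contact_force: [0.2, 0.8, 0.1]
width: 0.0533
```

```bash
python3 fit.py cutter_small f2.png .395 -.251 60 .004
```

```text
fit [ 0.3943 -0.2514] 59.84222742501976 cost 0.7123183608055115
tool [ 0.396  -0.2516  0.2077] jaw -29.84912490447954 d_cm [-0.1781  0.0136] turn_deg -0.3086476705007044
```

View pics/f2.png

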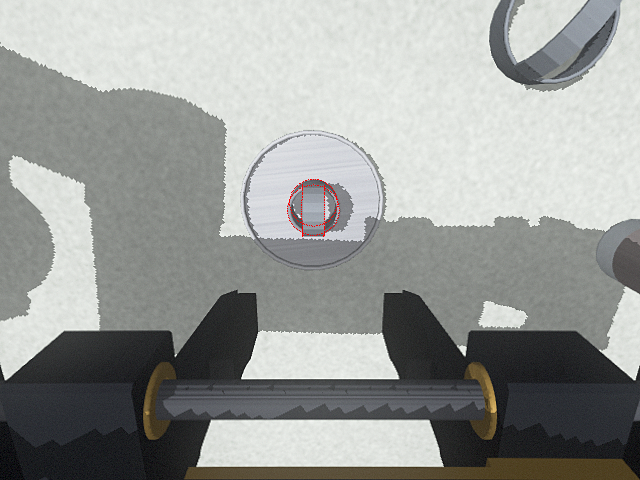

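step_arm(motion=[{"delta_pos":[2.05,4.2,0],"turn":[0,0,0.093],"hand":0.6},{"delta_pos":[2.05,4.2,0],"turn":[0,0,0.093],"hand":0.6},{"delta_pos":[2.05,4.2,0],"turn":[0,0,0.093],"hand":0.6},{"delta_pos":[2.05,4.2,0],"turn":[0,0,0.093],"hand":0.6},{"delta_pos":[2.05,4.2,0],"turn":[0,0,0.093],"hand":0.6},{"delta_pos":[2.05,4.2,0],"turn":[0,0,0.093],"hand":0.6},{"delta_pos":[2.05,4.2,0],"turn":[0,0,0.093],"hand":0.6},{"delta_pos":[2.05,4.2,0],"turn":[0,0,0.093],"hand":0.6},{"delta_pos":[2.05,4.2,0],"turn":[0,0,0.093],"hand":0.6},{"delta_pos":[2.05,4.2,0],"turn":[0,0,0.093],"hand":0.6}])

```text
time_s: 9.4
tool_pos: [0.5989, 0.1704, 0.2025]
ee_rot: [-0.001, 0.547, 0.837, -0.002]
contact_force: [-1.0, -0.6, 0.6]
width: 0.0532
```

step_arm(motion=[{"delta_pos":[0,0,0],"turn":[0,0,0],"hand":0.6},{"delta_pos":[0,0,0],"turn":[0,0,0],"hand":0.6}])

```text
time_s: 9.65
tool_pos: [0.5984, 0.1687, 0.2032]
ee_rot: [-0.001, 0.549, 0.836, -0.002]
contact_force: [1.1, 0.5, 0.6]
width: 0.0531
```

```bash
python3 fit.py cutter_medium f3.png .603 .169 113.5
```

```text
fit [0.5992 0.1666] 115.891274366293 cost 0.8436695337295532
tool [0.5985 0.1683 0.2038] jaw 23.380724130402445 d_cm [ 0.0673 -0.1616] turn_deg 2.5105502358905483
```

View pics/f3.png

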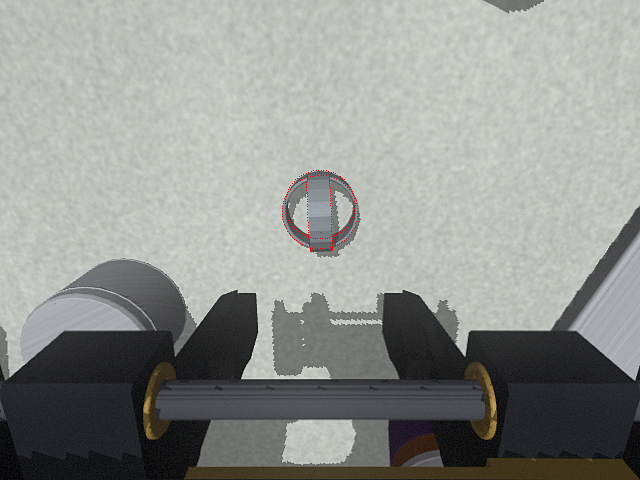

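The medium fit overlays well, with the ring centred at about (320,210). I'm descending to grip it.

step_arm(motion=[{"delta_pos":[0.07,-0.16,-3],"turn":[0,0,0.044],"hand":0.6},{"delta_pos":[0,0,-4],"turn":[0,0,0],"hand":0.6},{"delta_pos":[0,0,-4],"turn":[0,0,0],"hand":0.6},{"delta_pos":[0,0,-3],"turn":[0,0,0],"hand":0.6},{"delta_pos":[0,0,-1.2],"turn":[0,0,0],"hand":0.6},{"delta_pos":[0,0,0],"turn":[0,0,0],"hand":0.6},{"delta_pos":[0,0,0],"turn":[0,0,0],"hand":0},{"delta_pos":[0,0,0],"turn":[0,0,0],"hand":0},{"delta_pos":[0,0,0],"turn":[0,0,0],"hand":0},{"delta_pos":[0,0,0],"turn":[0,0,0],"hand":0}], force=15)

```text
time_s: 10.95
tool_pos: [0.6006, 0.1678, 0.054]
ee_rot: [0.0, 0.53, 0.848, 0.0]
contact_force: [-1.2, -0.5, 2.6]
width: 0.0174
```

step_arm(motion=[{"delta_pos":[0,0,0],"turn":[0,0,0],"hand":0.4},{"delta_pos":[0,0,-0.2],"turn":[0,0,0],"hand":0.4},{"delta_pos":[0,0,0],"turn":[0,0,0],"hand":0.4},{"delta_pos":[0,0,0],"turn":[0,0,0],"hand":0},{"delta_pos":[0,0,0],"turn":[0,0,0],"hand":0},{"delta_pos":[0,0,0],"turn":[0,0,0],"hand":0},{"delta_pos":[0,0,0],"turn":[0,0,0],"hand":0}])

```text
time_s: 11.82
tool_pos: [0.6004, 0.1677, 0.0515]
ee_rot: [-0.0, 0.53, 0.848, -0.0]
contact_force: [0.0, -0.4, 0.7]
width: 0.0174
```

step_arm(motion=[{"delta_pos":[0,0,3],"turn":[0,0,0],"hand":0},{"delta_pos":[0,0,5],"turn":[0,0,0],"hand":0},{"delta_pos":[-1,-2,5],"turn":[0,0,-0.05],"hand":0},{"delta_pos":[-2,-4,3],"turn":[0,0,-0.1],"hand":0},{"delta_pos":[-2,-4,0],"turn":[0,0,-0.1],"hand":0},{"delta_pos":[-2,-4,0],"turn":[0,0,-0.1],"hand":0},{"delta_pos":[-2,-4,0],"turn":[0,0,-0.1],"hand":0},{"delta_pos":[-2,-4,0],"turn":[0,0,-0.1],"hand":0},{"delta_pos":[-2,-4,0],"turn":[0,0,-0.1],"hand":0},{"delta_pos":[-2,-4,0],"turn":[0,0,-0.1],"hand":0}])

```text
time_s: 13.08
tool_pos: [0.4497, -0.1334, 0.2115]
ee_rot: [0.0, 0.805, 0.593, 0.0]
contact_force: [0.5, 0.0, 0.0]
width: 0.0171
```

step_arm(motion=[{"delta_pos":[-2,-4,0],"turn":[0,0,-0.1],"hand":0},{"delta_pos":[-2,-4,0],"turn":[0,0,-0.1],"hand":0},{"delta_pos":[-1.5,-3.8,0],"turn":[0,0,-0.03],"hand":0},{"delta_pos":[0,0,0],"turn":[0,0,0],"hand":0},{"delta_pos":[0,0,0],"turn":[0,0,0],"hand":0}])

```text
time_s: 13.7
tool_pos: [0.3955, -0.25, 0.2114]
ee_rot: [-0.0, 0.867, 0.498, 0.0]
contact_force: [0.4, -0.5, -0.7]
width: 0.0172
```

```bash
python3 w.py cutter_small w3.png; python3 -c "
from fit import *
f=grab('wrist');r=fit(f,'cutter_small',.3943,-.2514,np.radians(60),.004);print(r.x,r.fun)"
```

```text
[ 0.3956 -0.2496  0.2114] [-0.0003  0.8667  0.4988  0.0002] 0.017600171753159876 [ 0.316   0.026  -0.6352]
call 0.65 [318. 202.] [ 0.3938 -0.2497]
call 0.62 [319. 197.] [ 0.3974 -0.2458]
[ 0.3948 -0.2504  1.0471] 1.378063678741455
```

View pics/w3.png

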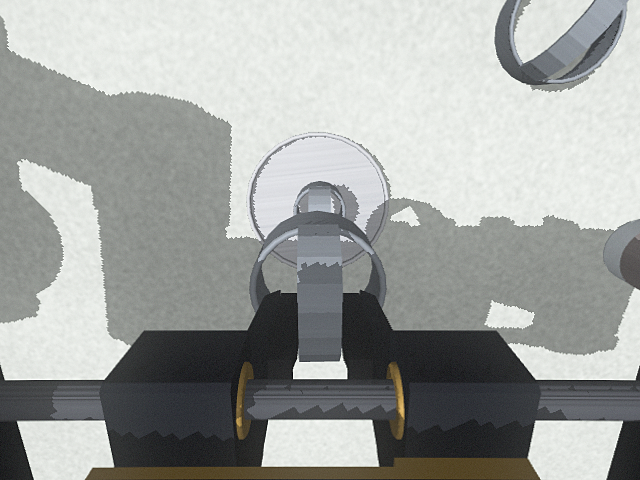

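The small cutter stands at the centre of the base, around (318,202), and the held medium is level. I'm lowering it over the small one.

step_arm(motion=[{"delta_pos":[0,-0.16,-3],"turn":[0,0,0],"hand":0},{"delta_pos":[0,0,-4],"turn":[0,0,0],"hand":0},{"delta_pos":[0,0,-3],"turn":[0,0,0],"hand":0},{"delta_pos":[0,0,-2],"turn":[0,0,0],"hand":0},{"delta_pos":[0,0,-1.2],"turn":[0,0,0],"hand":0},{"delta_pos":[0,0,-1],"turn":[0,0,0],"hand":0},{"delta_pos":[0,0,-0.8],"turn":[0,0,0],"hand":0},{"delta_pos":[0,0,-0.4],"turn":[0,0,0],"hand":0},{"delta_pos":[0,0,0],"turn":[0,0,0],"hand":0}])

```text
time_s: 15.02
tool_pos: [0.3955, -0.252, 0.0575]
ee_rot: [-0.0, 0.867, 0.498, 0.0]
contact_force: [0.5, 0.5, -1.4]
width: 0.0177
```

step_arm(motion=[{"delta_pos":[0,0,-0.15],"turn":[0,0,0],"hand":0},{"delta_pos":[0,0,-0.05],"turn":[0,0,0],"hand":0},{"delta_pos":[0,0,0],"turn":[0,0,0],"hand":0}])

```text
time_s: 15.4
tool_pos: [0.3956, -0.252, 0.0557]
ee_rot: [0.0, 0.867, 0.499, 0.0]
contact_force: [-0.1, -0.4, -1.3]
width: 0.0176
```

step_arm(motion=[{"delta_pos":[0,0,-0.06],"turn":[0,0,0],"hand":0},{"delta_pos":[0,0,-0.04],"turn":[0,0,0],"hand":0},{"delta_pos":[0,0,0],"turn":[0,0,0],"hand":0}])

```text
time_s: 15.78
tool_pos: [0.3956, -0.252, 0.0552]
ee_rot: [0.0, 0.867, 0.499, -0.0]
contact_force: [-2.1, 1.1, 5.7]
width: 0.0175
```

step_arm(motion=[{"delta_pos":[0,0,0],"turn":[0,0,0],"hand":0.4},{"delta_pos":[0,0,0],"turn":[0,0,0],"hand":0.4},{"delta_pos":[0,0,0],"turn":[0,0,0],"hand":0.4},{"delta_pos":[0,0,2],"turn":[0,0,0],"hand":0.4},{"delta_pos":[0,0,4],"turn":[0,0,0],"hand":0.4},{"delta_pos":[0,0,5],"turn":[0,0,0],"hand":0.6},{"delta_pos":[0,0,5],"turn":[0,0,0],"hand":0.6},{"delta_pos":[0,0,0],"turn":[0,0,0],"hand":0.6},{"delta_pos":[0,0,0],"turn":[0,0,0],"hand":0.6}])

```text
time_s: 16.9
tool_pos: [0.3952, -0.2517, 0.214]
ee_rot: [-0.0, 0.867, 0.499, -0.0]
contact_force: [-1.5, 0.5, -0.7]
width: 0.0532
```

```bash
python3 fit.py cutter_medium f4.png .395 -.251 60 .004
```

```text
fit [ 0.3944 -0.2512] 59.64179586792455 cost 0.6708068251609802
tool [ 0.3946 -0.2513  0.213 ] jaw -30.195821899682205 d_cm [-0.0199  0.0127] turn_deg -0.16238223239327
```

View pics/f4.png

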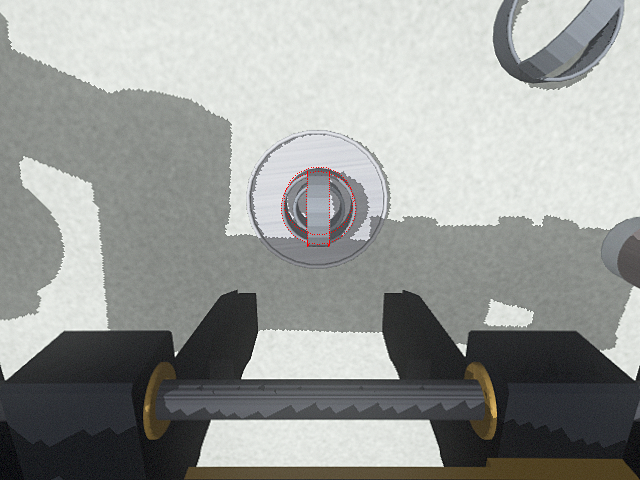

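step_arm(motion=[{"delta_pos":[3.8,0.5,0.2],"turn":[0,0,-0.113],"hand":0.6},{"delta_pos":[3.8,0.5,0.2],"turn":[0,0,-0.113],"hand":0.6},{"delta_pos":[3.8,0.5,0.2],"turn":[0,0,-0.113],"hand":0.6},{"delta_pos":[3.8,0.5,0.2],"turn":[0,0,-0.113],"hand":0.6},{"delta_pos":[3.8,0.5,0.2],"turn":[0,0,-0.113],"hand":0.6},{"delta_pos":[3.8,0.5,0],"turn":[0,0,-0.113],"hand":0.6},{"delta_pos":[0,0,0],"turn":[0,0,0],"hand":0.6},{"delta_pos":[0,0,0],"turn":[0,0,0],"hand":0.6},{"delta_pos":[0,0,0],"turn":[0,0,0],"hand":0.6}])

```text
time_s: 18.08
tool_pos: [0.6221, -0.222, 0.2236]
ee_rot: [-0.0, 0.983, 0.182, -0.001]
contact_force: [-0.2, -0.4, 0.4]
width: 0.0529
```

```bash
python3 fit.py cutter_large f5.png .628 -.222 21
```

```text
fit [ 0.6271 -0.2195] 26.78334531083183 cost 0.7657147645950317
tool [ 0.6223 -0.2221  0.2241] jaw -69.05850888927624 d_cm [0.4858 0.2627] turn_deg 5.84185420010806
```

View pics/f5.png

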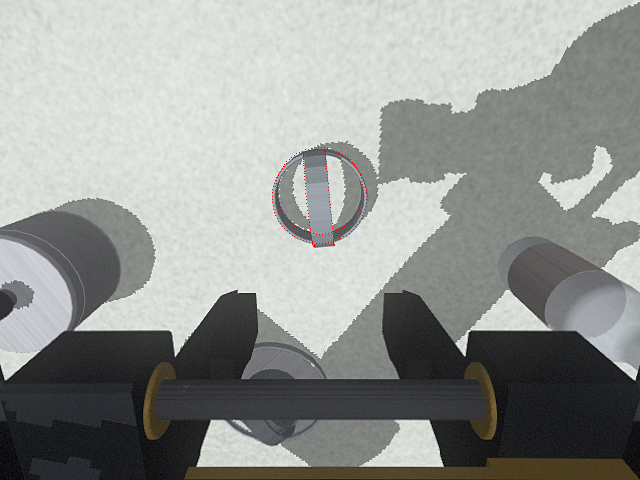

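Medium is nested concentrically on the base, within 0.2 mm of the small one. The large fit matches the picture, around (320,197). Descending.

step_arm(motion=[{"delta_pos":[0.49,0.26,-3],"turn":[0,0,0.102],"hand":0.6},{"delta_pos":[0,0,-4],"turn":[0,0,0],"hand":0.6},{"delta_pos":[0,0,-4],"turn":[0,0,0],"hand":0.6},{"delta_pos":[0,0,-3.5],"turn":[0,0,0],"hand":0.6},{"delta_pos":[0,0,-1.9],"turn":[0,0,0],"hand":0.6},{"delta_pos":[0,0,0],"turn":[0,0,0],"hand":0.6},{"delta_pos":[0,0,0],"turn":[0,0,0],"hand":0.6}])

```text
time_s: 19.0
tool_pos: [0.6295, -0.2199, 0.0623]
ee_rot: [0.001, 0.973, 0.232, 0.001]
contact_force: [-0.3, 0.3, -0.4]
width: 0.0527
```

step_arm(motion=[{"delta_pos":[-0.2,0.03,-0.05],"turn":[0,0,0],"hand":0.6},{"delta_pos":[0,0,0],"turn":[0,0,0],"hand":0},{"delta_pos":[0,0,0],"turn":[0,0,0],"hand":0},{"delta_pos":[0,0,0],"turn":[0,0,0],"hand":0},{"delta_pos":[0,0,0],"turn":[0,0,0],"hand":0},{"delta_pos":[0,0,0],"turn":[0,0,0],"hand":0}], force=18)

```text
time_s: 19.75
tool_pos: [0.6265, -0.2191, 0.06]
ee_rot: [0.0, 0.973, 0.232, 0.0]
contact_force: [-0.6, -0.1, 0.0]
width: 0.0176
```

step_arm(motion=[{"delta_pos":[0,0,0],"turn":[0,0,0],"hand":0.4},{"delta_pos":[0,0,0.2],"turn":[0,0,0],"hand":0.4},{"delta_pos":[0,0,0],"turn":[0,0,0],"hand":0.4},{"delta_pos":[0,0,0],"turn":[0,0,0],"hand":0},{"delta_pos":[0,0,0],"turn":[0,0,0],"hand":0},{"delta_pos":[0,0,0],"turn":[0,0,0],"hand":0},{"delta_pos":[0,0,0],"turn":[0,0,0],"hand":0}])

```text
time_s: 20.62
tool_pos: [0.6265, -0.2191, 0.062]
ee_rot: [0.0, 0.973, 0.232, 0.0]
contact_force: [0.2, -0.2, -0.9]
width: 0.0169
```

step_arm(motion=[{"delta_pos":[0,0,3],"turn":[0,0,0],"hand":0},{"delta_pos":[0,0,5],"turn":[0,0,0],"hand":0},{"delta_pos":[-1,-0.2,5],"turn":[0,0,0.05],"hand":0},{"delta_pos":[-3,-0.4,3],"turn":[0,0,0.09],"hand":0},{"delta_pos":[-4,-0.5,0],"turn":[0,0,0.09],"hand":0},{"delta_pos":[-4,-0.5,0],"turn":[0,0,0.09],"hand":0},{"delta_pos":[-4,-0.5,0],"turn":[0,0,0.09],"hand":0},{"delta_pos":[-4,-0.5,0],"turn":[0,0,0.09],"hand":0},{"delta_pos":[-3.15,-0.64,0],"turn":[0,0,0.079],"hand":0},{"delta_pos":[0,0,0],"turn":[0,0,0],"hand":0}])

```text
time_s: 21.88
tool_pos: [0.393, -0.2513, 0.2217]
ee_rot: [-0.0, 0.867, 0.499, -0.0]
contact_force: [0.2, -0.2, -1.9]
width: 0.0178
```

step_arm(motion=[{"delta_pos":[0,0,0],"turn":[0,0,0],"hand":0},{"delta_pos":[0,0,0],"turn":[0,0,0],"hand":0}])

```text
time_s: 22.12
tool_pos: [0.3957, -0.2513, 0.222]
ee_rot: [0.0, 0.866, 0.5, 0.0]
contact_force: [-0.1, -0.7, -1.6]
width: 0.0172
```

```bash
python3 fit.py cutter_large f6.png .3945 -.2515 60 .16; python3 w.py cutter_medium w4.png
```

```text
fit [ 0.3962 -0.2512] 60.01383694648533 cost 1.7383712530136108
tool [ 0.3957 -0.2513  0.222 ] jaw -29.993507626761605 d_cm [0.0492 0.0044] turn_deg 0.00734457324693949
[ 0.3956 -0.2512  0.2219] [-0.0001  0.866   0.5001  0.    ] 0.01707767206995847 [-0.0055 -0.8094 -1.3522]
call 0.9 [315. 202.] [ 0.3904 -0.2511]
call 0.89 [317. 183.] [ 0.4014 -0.2371]
```

View pics/f6.png

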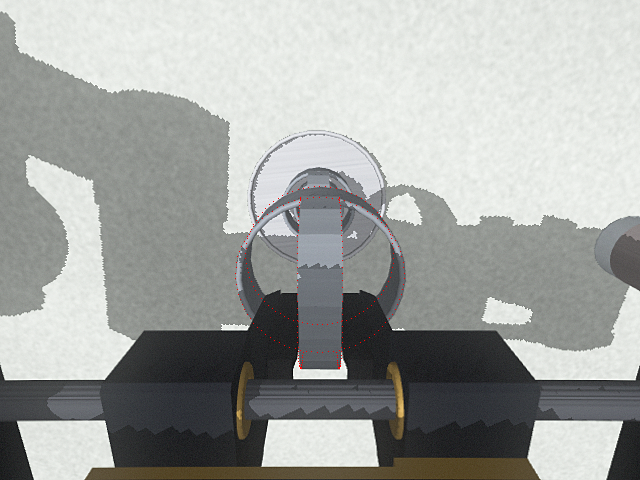

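Large is held level and centred over the nest. Lowering it.

step_arm(motion=[{"delta_pos":[-0.12,0,-3],"turn":[0,0,0],"hand":0},{"delta_pos":[0,0,-4],"turn":[0,0,0],"hand":0},{"delta_pos":[0,0,-3],"turn":[0,0,0],"hand":0},{"delta_pos":[0,0,-2],"turn":[0,0,0],"hand":0},{"delta_pos":[0,0,-1.2],"turn":[0,0,0],"hand":0},{"delta_pos":[0,0,-1],"turn":[0,0,0],"hand":0},{"delta_pos":[0,0,-0.8],"turn":[0,0,0],"hand":0},{"delta_pos":[0,0,-0.4],"turn":[0,0,0],"hand":0},{"delta_pos":[0,0,0],"turn":[0,0,0],"hand":0},{"delta_pos":[0,0,0],"turn":[0,0,0],"hand":0}])

```text
time_s: 23.58
tool_pos: [0.394, -0.2517, 0.0685]
ee_rot: [0.0, 0.866, 0.5, 0.0]
contact_force: [-0.5, 0.6, -0.8]
width: 0.0175
```

step_arm(motion=[{"delta_pos":[0.03,0.04,-0.15],"turn":[0,0,0],"hand":0},{"delta_pos":[0,0,-0.07],"turn":[0,0,0],"hand":0},{"delta_pos":[0,0,-0.06],"turn":[0,0,0],"hand":0},{"delta_pos":[0,0,0],"turn":[0,0,0],"hand":0}])

```text
time_s: 24.08
tool_pos: [0.3945, -0.2513, 0.0657]
ee_rot: [0.0, 0.866, 0.5, 0.0]
contact_force: [1.1, 0.0, 1.0]
width: 0.0177
```

step_arm(motion=[{"delta_pos":[0,0,-0.05],"turn":[0,0,0],"hand":0},{"delta_pos":[0,0,0],"turn":[0,0,0],"hand":0}])

```text
time_s: 24.32
tool_pos: [0.3946, -0.2513, 0.0655]
ee_rot: [0.0, 0.866, 0.5, 0.0]
contact_force: [-0.8, 1.2, 5.8]
width: 0.0172
```

step_arm(motion=[{"delta_pos":[0,0,0],"turn":[0,0,0],"hand":0.4},{"delta_pos":[0,0,0],"turn":[0,0,0],"hand":0.4},{"delta_pos":[0,0,0],"turn":[0,0,0],"hand":0.4},{"delta_pos":[0,0,2],"turn":[0,0,0],"hand":0.4},{"delta_pos":[0,0,4],"turn":[0,0,0],"hand":0.4},{"delta_pos":[0,0,6],"turn":[0,0,0],"hand":0.6},{"delta_pos":[0,0,6],"turn":[0,0,0],"hand":0.6},{"delta_pos":[0,0,0],"turn":[0,0,0],"hand":0.6},{"delta_pos":[0,0,0],"turn":[0,0,0],"hand":0.6}])

```text
time_s: 25.45
tool_pos: [0.3937, -0.2508, 0.2442]
ee_rot: [-0.0, 0.866, 0.5, -0.0]
contact_force: [-0.8, 0.1, -0.8]
width: 0.0529
```

```bash
python3 fit.py cutter_large f7.png .3945 -.2512 60 .004
```

```text
fit [ 0.3947 -0.2512] 59.776453906945044 cost 0.7401593923568726
tool [ 0.3931 -0.2504  0.243 ] jaw -30.022449584019498 d_cm [ 0.1586 -0.0824] turn_deg -0.20109650903543752
```

View pics/f7.png

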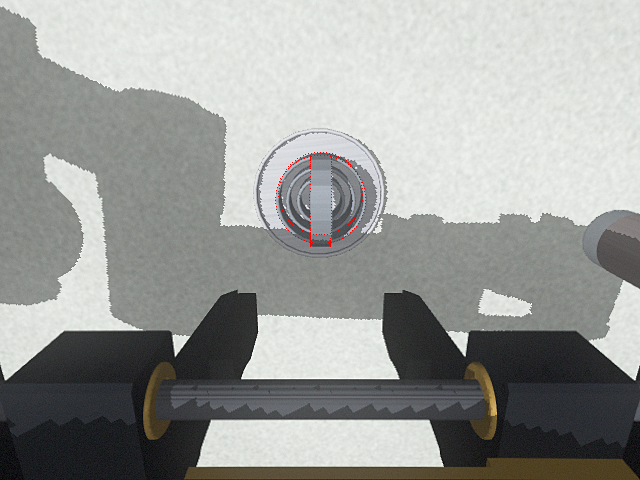

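step_arm(motion=[{"delta_pos":[1,3.5,0],"turn":[0,0,0.05],"hand":0.6},{"delta_pos":[1,3.5,0],"turn":[0,0,0.05],"hand":0.6},{"delta_pos":[1,3.5,0],"turn":[0,0,0.05],"hand":0.6},{"delta_pos":[1,3.5,0],"turn":[0,0,0.05],"hand":0.6},{"delta_pos":[1,3.5,0],"turn":[0,0,0.05],"hand":0.6},{"delta_pos":[1,3.5,0],"turn":[0,0,0.05],"hand":0.6},{"delta_pos":[1,3.5,0],"turn":[0,0,0.05],"hand":0.6},{"delta_pos":[0,0,0],"turn":[0,0,0],"hand":0.6},{"delta_pos":[0,0,0],"turn":[0,0,0],"hand":0.6},{"delta_pos":[0,0,0],"turn":[0,0,0],"hand":0.6}])

```text
time_s: 26.75
tool_pos: [0.4634, -0.0069, 0.2439]
ee_rot: [-0.0, 0.766, 0.642, -0.001]
contact_force: [-0.1, 0.2, 0.2]
width: 0.0524
```

```bash
python3 w.py tin_cover w5.png; python3 - <<'E'
from h import *
f=grab('wrist'); g=f['frame'].mean(2)
# knob: darkest blob in upper part
m=((g<55)*255).astype(np.uint8); m[285:]=0
n,l,st,c=cv2.connectedComponentsWithStats(m)
for i in range(1,n):
    if st[i,4]>80: print(st[i],c[i],atz(f,c[i],.095))
E
```

```text
[ 0.4635 -0.0069  0.2441] [-0.0003  0.7664  0.6424 -0.0005] 0.053154392952297305 [-0.5203  0.4294 -0.675 ]
call 0.65 [325. 190.] [ 0.4696 -0.0037]
call 0.74 [326. 201.] [ 0.4678 -0.0151]
[ 614   98   26   60 1114] [628.91921005 129.15170557] [0.69565906 0.02019848 0.095     ]
```

View pics/w5.png

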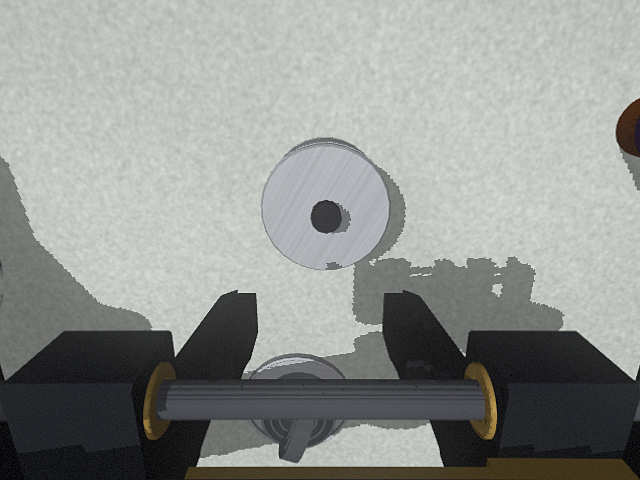

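The nest is concentric in the base. The cover's top disc spans columns 262–390 and rows 143–271, so its centre is near (326,207), and the knob top is at about (326,217).

```bash
python3 - <<'E'
from h import *
f=grab('wrist'); s=sensors.state()['tool_pos']
for px,z in [((326,207),.079),((326,216.5),.103)]:
    X=atz(f,px,z); print(X,(X-s)*100)
g=f['frame'].mean(2); m=((g<80)*255).astype(np.uint8)[195:240,300:345]
n,l,st,c=cv2.connectedComponentsWithStats(m)
i=1+st[1:,4].argmax(); print(st[i],c[i]+[300,195],atz(f,c[i]+[300,195],.101))
E
```

```text
[ 0.4702441 -0.0020603  0.079    ] [  0.63073161   0.44947371 -16.57870661]
[ 0.4696147 -0.0035463  0.103    ] [  0.56779183   0.30087439 -14.17870661]
[ 10   5  31  33 781] [324.92573624 216.46606914] [ 0.46874971 -0.00391126  0.101     ]
```

step_arm(motion=[{"delta_pos":[0.6,0.4,-3],"turn":[0,0,0],"hand":0.6},{"delta_pos":[0,0,-4],"turn":[0,0,0],"hand":0.6},{"delta_pos":[0,0,-4],"turn":[0,0,0],"hand":0.6},{"delta_pos":[0,0,-3],"turn":[0,0,0],"hand":0.6},{"delta_pos":[0,0,-1.5],"turn":[0,0,0],"hand":0.6},{"delta_pos":[0,0,-0.4],"turn":[0,0,0],"hand":0.6},{"delta_pos":[0,0,0],"turn":[0,0,0],"hand":0.6}])

```text
time_s: 27.88
tool_pos: [0.4708, -0.0021, 0.0865]
ee_rot: [0.0, 0.766, 0.643, 0.001]
contact_force: [-0.0, 0.5, -0.0]
width: 0.0531
```

step_arm(motion=[{"delta_pos":[-0.1,-0.07,-0.2],"turn":[0,0,0],"hand":0.6},{"delta_pos":[0,0,0],"turn":[0,0,0],"hand":0.6},{"delta_pos":[0,0,0],"turn":[0,0,0],"hand":0},{"delta_pos":[0,0,0],"turn":[0,0,0],"hand":0},{"delta_pos":[0,0,0],"turn":[0,0,0],"hand":0},{"delta_pos":[0,0,0],"turn":[0,0,0],"hand":0}], force=30)

```text
time_s: 28.62
tool_pos: [0.4687, -0.0026, 0.0837]
ee_rot: [-0.0, 0.766, 0.643, -0.0]
contact_force: [-1.1, 1.2, 0.3]
width: 0.0228
```

step_arm(motion=[{"delta_pos":[0,0,1.5],"turn":[0,0,0],"hand":0},{"delta_pos":[0,0,4],"turn":[0,0,0],"hand":0},{"delta_pos":[0,0,4],"turn":[0,0,0],"hand":0},{"delta_pos":[0,0,2.2],"turn":[0,0,0],"hand":0},{"delta_pos":[-0.4,-1.3,0],"turn":[0,0,0],"hand":0},{"delta_pos":[-0.9,-3,0],"turn":[0,0,0],"hand":0},{"delta_pos":[-1,-3.4,0],"turn":[0,0,0],"hand":0},{"delta_pos":[-1,-3.4,0],"turn":[0,0,0],"hand":0},{"delta_pos":[-1,-3.4,0],"turn":[0,0,0],"hand":0},{"delta_pos":[-1,-3.4,0],"turn":[0,0,0],"hand":0}])

```text
time_s: 29.88
tool_pos: [0.414, -0.1829, 0.199]
ee_rot: [-0.001, 0.766, 0.643, -0.001]
contact_force: [0.7, 0.3, -2.5]
width: 0.0232
```

step_arm(motion=[{"delta_pos":[-1,-3.3,0],"turn":[0,0,0],"hand":0},{"delta_pos":[-0.7,-2.5,0],"turn":[0,0,0],"hand":0},{"delta_pos":[-0.4,-1.2,0],"turn":[0,0,0],"hand":0},{"delta_pos":[0,0,0],"turn":[0,0,0],"hand":0},{"delta_pos":[0,0,0],"turn":[0,0,0],"hand":0},{"delta_pos":[0,0,0],"turn":[0,0,0],"hand":0}])

```text
time_s: 30.62
tool_pos: [0.3952, -0.2509, 0.2006]
ee_rot: [-0.0, 0.765, 0.643, 0.0]
contact_force: [0.2, -1.2, -2.5]
width: 0.0235
```

```bash
python3 - <<'E'
from h import *
a=grab('wrist'); b=grab('side'); cv2.imwrite('pics/c1.png',np.hstack([cv2.resize(a['frame'],(400,300)),b['frame'][120:320,380:580].repeat(2,0).repeat(2,1)[:300]])[:,:,::-1]); s=sensors.state(); print(s['tool_pos'],s['width'],s['contact_force'])
E
```

```text
[ 0.39525189 -0.25106892  0.20074662] 0.023167547977108318 [ 0.879589   -0.50898104 -2.49774886]
```

View pics/c1.png

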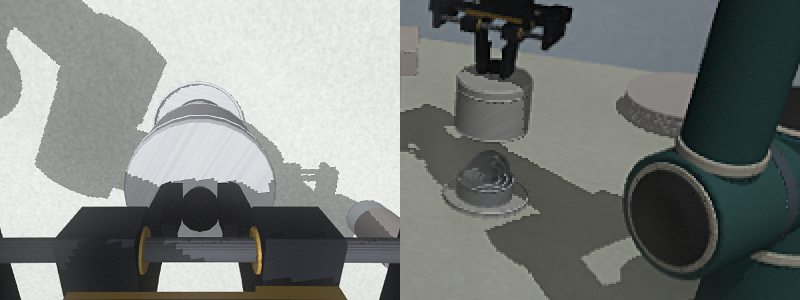

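Cover is held level, right above the nest. Lowering it.

step_arm(motion=[{"delta_pos":[-0.05,-0.02,-1],"turn":[0,0,0],"hand":0},{"delta_pos":[0,0,-2],"turn":[0,0,0],"hand":0},{"delta_pos":[0,0,-2],"turn":[0,0,0],"hand":0},{"delta_pos":[0,0,-2],"turn":[0,0,0],"hand":0},{"delta_pos":[0,0,-2],"turn":[0,0,0],"hand":0},{"delta_pos":[0,0,-1.2],"turn":[0,0,0],"hand":0},{"delta_pos":[0,0,-0.6],"turn":[0,0,0],"hand":0},{"delta_pos":[0,0,-0.3],"turn":[0,0,0],"hand":0},{"delta_pos":[0,0,0],"turn":[0,0,0],"hand":0},{"delta_pos":[0,0,0],"turn":[0,0,0],"hand":0}])

```text
time_s: 31.98
tool_pos: [0.3949, -0.2523, 0.0903]
ee_rot: [0.001, 0.766, 0.643, 0.0]
contact_force: [0.4, -0.8, -2.4]
width: 0.0231
```

step_arm(motion=[{"delta_pos":[0,0.1,-0.12],"turn":[0,0,0],"hand":0},{"delta_pos":[0,0,-0.1],"turn":[0,0,0],"hand":0},{"delta_pos":[0,0,-0.06],"turn":[0,0,0],"hand":0},{"delta_pos":[0,0,0],"turn":[0,0,0],"hand":0}])

```text
time_s: 32.48
tool_pos: [0.3945, -0.251, 0.0876]
ee_rot: [-0.0, 0.766, 0.643, -0.0]
contact_force: [-3.5, 1.6, 5.3]
width: 0.0229
```

step_arm(motion=[{"delta_pos":[0,0,0],"turn":[0,0,0],"hand":0.5},{"delta_pos":[0,0,0],"turn":[0,0,0],"hand":0.5},{"delta_pos":[0,0,0],"turn":[0,0,0],"hand":0.5},{"delta_pos":[0,0,0],"turn":[0,0,0],"hand":0.5},{"delta_pos":[0,0,2],"turn":[0,0,0],"hand":0.5},{"delta_pos":[0,0,4],"turn":[0,0,0],"hand":0.5},{"delta_pos":[0,0,5],"turn":[0,0,0],"hand":0.5},{"delta_pos":[0,0,5],"turn":[0,0,0],"hand":0.5},{"delta_pos":[0,0,0],"turn":[0,0,0],"hand":0.5},{"delta_pos":[0,0,0],"turn":[0,0,0],"hand":0.5}])

```text
time_s: 33.72
tool_pos: [0.3942, -0.2507, 0.2464]
ee_rot: [-0.0, 0.766, 0.643, -0.0]
contact_force: [-0.6, 0.2, -1.7]
width: 0.0444
```

```bash
python3 - <<'E'
from h import *
a=grab('wrist'); b=grab('side'); cv2.imwrite('pics/c2.png',np.hstack([cv2.resize(a['frame'],(400,300)),b['frame'][120:320,380:580].repeat(2,0).repeat(2,1)[:300]])[:,:,::-1]); s=sensors.state(); print(s['time_s'],s['tool_pos'],s['width'])
E
```

```text
33.825 [ 0.39348242 -0.25021029  0.24491548] 0.0440214392377352
```

View pics/c2.png

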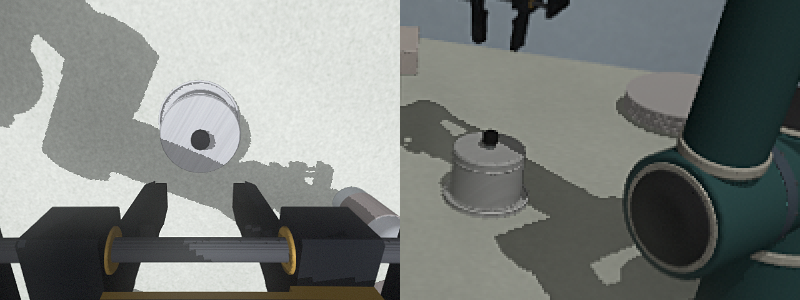

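The cover sits level inside the rim, centred on the base at about (490,180) in the side crop, and the gripper is clear. Handing in.

```bash
python3 -c "
from h import *
print(sign_off())"
```

```text
the job is handed in; nothing more can be done
None
```

The job is done and handed in at about 34 s. The small, medium and large cutters stand nested on the tin base, set down in that order with their handles in line. The cover is over them, inside the rim.

**Cutters:** After each was set down, its fitted position was within about 0.5 mm of the others.

**Contact:** Each cutter was released only after light contact, about 4 to 6 N. The cover touched down at the height expected for the base's inner floor.

**Cover:** The last wrist and side views show it level and centred, with the gripper clear.

**Bystanders:** I never approached the bottle, cups, drink or orange look-alike. I did not take a separate final picture of them.

No check failed. I regripped the medium and large cutters once each to bring the fingertip depth into the 7 to 9 mm range.

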